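Index the mirror carriage to the next hole

TASK

Move the mirror carriage on to the next locating hole of its slide: pull the red spring plunger knob up, draw the carriage about 2 cm off its home hole, let the pin down so that it rides on the strip, and then ease the carriage along until the pin snaps fully into the first hole it meets; do not run past that hole. The hole is hidden under the carriage and has to be felt for, so never press or drive the pin hard against the strip or a hole's side; let go at the end, and leave the objective, the lens ring and the screw cup beside it alone.

Things in the scene. Friction and masses are not known exactly. Their poses are not given: they have to be found in the camera images.
- rail: fixed linear stage on the table: aluminium base plate 100 mm (x) by 250 mm (y) by 10 mm with a steel guide. Origin on the table level, 10 mm before the middle of its length; its own +y is the direction in which the carriage slides away from home (to the robot's left), +x points away from the robot, +z up. Its yaw varies
- carriage (a joint): travel of the carriage along the rail's +y, m: 0 = locked in the home hole, about 1.5 mm play each way; end stop at 0.105. The next hole lies between 0.043 and 0.069 (different each time, hidden under the plate); a further hole, NOT wanted, lies beyond 0.078. Guide drag about 2 N plus 1 N from the riding pin; can be pushed along by the knob
- plunger (a joint): lift of knob and pin, m: 0 = pin fully down in a hole, 0.010 = up against its stop. A spring pushes it down, 5 N at 0 and 9 N at 0.010. Riding on the strip between holes it reads 0.0062 to 0.007; above 0.0075 the pin is clear, so lift to about 0.009. It falls to 0 by itself when the knob is free and the pin meets a hole
- knob_grip (a point): middle of the red upright knob, on its axis: 25 mm diameter, 18 mm tall, at the front home corner of the carriage, 64 mm above the table when the pin is down. Below it a barrel of 17 mm diameter reaches up to 49 mm above the table. Free room on both sides along the rail: grip from above, fingers closing along the rail's y. Moves with carriage and knob
- pin: steel pin of the plunger, 8 mm in diameter with a flat tip, on the knob's axis; origin at its tip, 13 mm above the table when down. It enters a hole 7 mm deep and has about 1.5 mm play each way in it. More than 35 N of contact on it, from the side or below, counts as driving it hard
- mirror: black mirror mount, 40 x 46 x 46 mm, screwed fast on the carriage, its top 78 mm above the table, beginning 26 mm behind (rail +x) the knob's axis; origin at the middle of its underside. The carriage is a grey plate 90 by 137 mm, top 32 mm above the table, about 0.5 kg in all
- objective: loose white microscope objective, 31 mm in diameter, 44 mm tall, standing on the table past the home end of the rail (-y); origin at the middle of its underside. Leave alone
- lens_ring: loose black lens ring lying flat, 31 mm in diameter, 9 mm tall, past the other end of the rail (+y); origin at the middle of its underside. Leave alone
- screw_cup: loose black conical cup, 57 mm in diameter, 22 mm tall, on the table to the left of the stage; origin at the middle of its underside. Leave alone

How it is judged (in metres and radians):
On the way, in this order (a step that is already met when the one before it is completed fails the run):
1. the carriage is off its home hole with the pin let down, riding on the strip (value of joint plunger between 0.0045 and 0.0075 m and value of joint carriage above 0.01 m), for 0.3 s.
2. the pin has snapped fully into the next hole (value of joint plunger below 0.002 m and value of joint carriage between 0.039 and 0.074 m), for 0.2 s.
At the end, for the whole second after the job is handed in: the carriage stands still 39 to 74 mm from home, in the first hole of the strip, with the pin fully down (plunger within 2 mm of 0) (all of step 2 and velocity of joint carriage between -0.005 and 0.005 m/s); the robot touches nothing.
It fails at once if the pin is pressed or driven against the strip or a hole's side with more than 35 N (contact force between pin and anything else above 35 N).
It fails at once if the carriage is run past the next hole (more than 75 mm from home) (value of joint carriage above 0.075 m).
It fails at once if the objective is moved more than 10 mm (distance of objective from where it was at the start of the episode above 0.01 m).
It fails at once if the lens ring is moved more than 10 mm (distance of lens_ring from where it was at the start of the episode above 0.01 m).
It fails at once if the screw cup is moved more than 10 mm (distance of screw_cup from where it was at the start of the episode above 0.01 m).
It also fails if it takes over 42 s, if anything falls off the work surface, if the arm or the gripper's body presses on something with over 40 N, if the wrist force passes 120 N, or if a joint passes its speed limit or range.

ROBOT

A 6-joint arm with a two-finger parallel gripper is mounted at the origin on a cart in front of the work surface, level with it; the furniture and walls round the work are solid. World frame = base frame: x ahead of the robot, y to its left, z up, the work surface at z = 0. Lengths are in mm, angles in degrees, forces in N, time in s.
With the tool pointing down it reaches from about 375 to 900 mm from the base axis. Payload 3.1 kg.
Tool frame: the origin (TCP) lies at the very end of the fingers, on their centre line; the grasp point (between the pads) lies 19 mm behind it; z points along the fingers, y is the line along which they close (so a half turn about z gives the same grasp; the last joint's range is limited). The gripper opens to 87 mm and grips with 3 to 60 N. Pads are 19 mm wide; open, the fingers measure 117 mm over their backs; the gripper's body (75 mm by 190 mm) begins 51 mm behind the grasp point.
Start: joints at [-76.461, 30.224, 82.088, -0, 67.689, -10.227], TCP at [251.899, -571.965, 222.548] pointing down, gripper open.
Joint ranges: [-176.69, 176.69], [-43.24, 126.21], [12.49, 139.97], [-82, 262], [0, 151.66], [-163.58, 163.58]. Speed limits (degrees/s): [159.86, 159.86, 180, 180, 180, 180].

INTERFACE

Orientations are given as a 3x3 rotation matrix whose columns are the frame's x, y, z axes.
In Python, from plant import manip gives the robot as it stands. The module is installed in compiled form; this text tells all that it offers.
- The arm moves only by the shell command python3 -m handwheel 'ROWS' [FORCE]. ROWS is JSON, a list of rows, each a list of 3 entries, a list of its own where there are three numbers: the gripper command: -1 is shut, 1 is fully open, values between are in proportion, then the shift along the tool's x, y, z in cm, then the turn, a rotation vector about the tool's x, y, z in rad. A call has 1 to 20 rows; each row shifts and turns the commanded pose from where the row before left it, along the tool's axes as they then stand; what a row does not reach is not made up. A row lasts 1/12 s, in which the tool goes at most 41.7 mm and 7.16 degrees, less where a joint would pass 70% of its speed; a pose out of reach is approached as far as the arm can. A call is refused whole if a number of a shift passes 4.17 or a number of a turn 0.125, either way. A call with a gripper value outside its range is refused whole. The fingers move at their own pace and stop on an object; FORCE is the grip in N (left out, the last holds). Time passes only in rows, so rows that do not move let the fingers close. It gives the time, the measured TCP pose, the force, the opening and the grip force at its end, in the units of the state.
- manip.get_state(): the state, without advancing time (a new reading comes with each control period).
- manip.get_image(name): name is "side" or "top" or "wrist"; returns a dict with "frame" (384x512x3 uint8, red, green, blue), "K" (3x3 intrinsics, pixels), "R" (3x3) and "t" (3): a world point X has camera coordinates R X + t. Camera axes: x right, y down, z forward; pixel columns grow to the right and rows downward; lengths in mm; the calibration is good to about 2 mm. A picture is of the moment at which its call begins. There is no depth.
- manip.finish_job(): hands the job in; it is judged then, once.
The state is a dict: "time_s": time; "qpos": joint angles; "joint_vel": joint speeds; "joint_efforts": joint torques, N m; "position": TCP position; "ee_rot": TCP orientation; "force": force on the tool from outside, world axes, zero at the start; "wrist_torque": the same for the moment, N m; "opening": opening from 0.0 (shut) to 1.0 (fully open); "finger_force": force on a finger pad.
Only numpy, scipy, OpenCV 4.12 (cv2) and the standard library are available. Lean on these libraries where they do the work, as an engineer would, in place of code of your own. Each camera call takes 0.05 s, during which the arm holds its last target. There are 200 camera calls.

## Working session

There is one attempt and no reset: what is moved stays moved. The work goes in short steps, Python scripts to look and compute and a shell command to move; the robot and the scene stay as the last step left them, time stands still between calls to the robot, and variables do not carry over. Pictures are saved under pics/ and viewed, at most 10 in all, crops included, and the job is handed in when it is done.

```bash
mkdir -p pics; python3 - <<'E'
from plant import manip
import cv2,numpy as np
s=manip.get_state();print(s)
for n in("top","side"):
    d=manip.get_image(n);cv2.imwrite(f"pics/{n}0.png",d["frame"][:,:,::-1]);np.savez(f"{n}0.npz",**d);print(n,d["K"],d["R"],d["t"])
E
```

```text
{'time_s': 0.0, 'qpos': array([-7.64617299e+01,  3.02777938e+01,  8.21560794e+01, -1.06746279e-03,
        6.76877581e+01, -1.02269614e+01]), 'joint_vel': array([ 0.00219767,  0.0318336 , -0.01493864,  0.03299741,  0.00312513,
       -0.00044663]), 'joint_efforts': array([ 1.36180770e-03, -4.40034699e+01, -1.76591152e+01,  6.33395906e-02,
        5.82154433e-02, -1.63221152e-04]), 'position': array([ 251.72227512, -571.27766402,  221.58589312]), 'ee_rot': array([[ 9.15201615e-01,  4.02995956e-01, -5.13708536e-04],
       [ 4.02996123e-01, -9.15199367e-01,  2.05984367e-03],
       [ 3.59962941e-04, -2.09219480e-03, -9.99997747e-01]]), 'force': array([0.98858293, 0.15217477, 0.50927781]), 'wrist_torque': array([ 0.0294715 ,  0.04033555, -0.03338781]), 'finger_force': 0.0, 'opening': 1.0042561516704283}
top [[368.09066822   0.         248.67067168]
 [  0.         368.09066822 193.02042961]
 [  0.           0.           1.        ]] [[ 0.02706977 -0.99962629 -0.00380871]
 [-0.9934482  -0.02647888 -0.11117349]
 [ 0.1110311   0.0067932  -0.99379372]] [-139.79431324  483.1992926   890.98047446]
side [[424.16256998   0.         254.0182188 ]
 [  0.         424.16256998 196.27963564]
 [  0.           0.           1.        ]] [[ 0.940425   -0.33927348  0.02223327]
 [-0.11634601 -0.38256206 -0.91657508]
 [ 0.31947523  0.85938337 -0.39924404]] [-482.07758813   97.77116407  997.40462045]
```

View pics/top0.png

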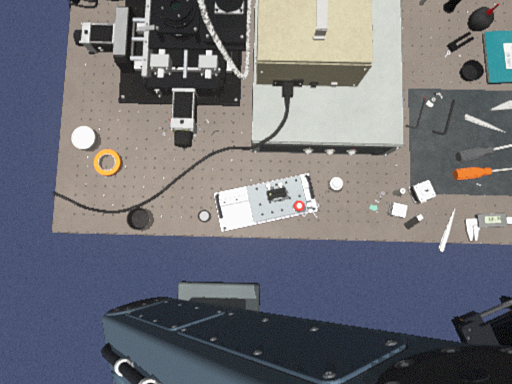

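View pics/side0.png

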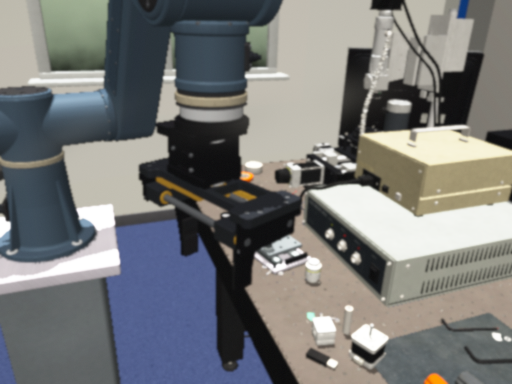

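The top view shows the red knob at about (299,206), the rail spanning (216–317, 175–230), the objective at (336,184) and the lens ring at (204,216). In the side view the gripper is up and away from the stage.

```bash
cat > h.py <<'E'
import numpy as np,cv2
def bp(d,u,v,z):
    K,R,t=d["K"],d["R"],d["t"]; r=R.T@np.linalg.solve(K,[u,v,1.]); c=-R.T@t
    return c+r*(z-c[2])/r[2]
def red(f):
    f=f.astype(int); m=((f[...,0]>130)&(f[...,1]<90)&(f[...,2]<90)).astype(np.uint8)
    n,l,s,c=cv2.connectedComponentsWithStats(m); return [(s[i,4],c[i].round(1)) for i in range(1,n) if s[i,4]>15]
E
python3 - <<'E'
from h import *
d=dict(np.load("top0.npz")); print(red(d["frame"]))
for a,c in red(d["frame"]): print(bp(d,*c,73))
for p in [(216,191),(221,230),(311,175),(316,211)]: print(bp(d,*p,10))
f=d["frame"][160:245,195:350];cv2.imwrite("pics/c.png",cv2.resize(f[:,:,::-1],None,fx=5,fy=5,interpolation=cv2.INTER_CUBIC))
E
```

```text
[(np.int32(35), array([298.3, 205.8]))]
[ 454.43389756 -244.78982018   73.        ]
[491.59483177 -43.52417082  10.        ]
[393.38666468 -59.72181912  10.        ]
[ 539.11747654 -284.34198811   10.        ]
[ 447.53927353 -297.70409245   10.        ]
```

View pics/c.png

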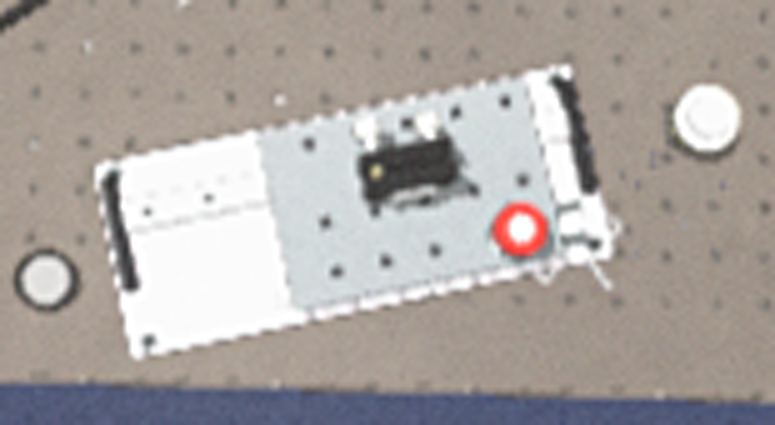

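The crop shows rail corners at crop pixels (97,165), (140,357), (570,68) and (608,255), with the knob at (521,230). I'll work out the yaw and the required move.

```bash
cat >> h.py <<'E'
def plan(s,P,yaw):
    # rows: tool-axis shift (cm) to world P, and turn about tool z (deg) so tool y || rail y (mod 180)
    R=np.array(s["ee_rot"]); sh=R.T@(np.array(P)-s["position"])/10
    a=np.arctan2(R[1,1],R[0,1]); tgt=np.deg2rad(yaw+90)
    dz=-((tgt-a+np.pi/2)%np.pi-np.pi/2)  # tool z is down
    return sh.round(2),dz.round(3)
E
python3 - <<'E'
from h import *
from plant import manip
d=dict(np.load("top0.npz"))
q=lambda u,v,z:bp(d,195+u/5-.4,160+v/5-.4,z)
A,B,C,D=[q(u,v,10) for u,v in [(97,165),(140,357),(570,68),(608,255)]]
print(A,B,C,D)
yw=lambda v:np.degrees(np.arctan2(-v[0],v[1]))
print(yw(A-C),yw(B-D),np.linalg.norm(A-C),np.linalg.norm(A-B))
y=(yw(A-C)+yw(B-D))/2
P=q(521,230,73);print(P,y, "obj",q(706,120,40))
s=manip.get_state();print(plan(s,[P[0],P[1],150],y))
E
```

```text
[487.37050861 -38.59564659  10.        ] [390.99883353 -63.82651482  10.        ] [ 543.60455142 -278.18393958   10.        ] [ 448.56310188 -298.20140856   10.        ]
13.208866213692056 13.799140713112187 246.09920298127113 99.61975944158924
[ 454.93777751 -245.96116074   73.        ] 13.504003463402121 obj [ 514.3286807  -340.61202722   40.        ]
(array([ 31.71, -21.58,   7.22]), np.float64(0.179))
```

```bash
python3 -m handwheel '[[1,[2,-1.35,0.4],[0,0,0]],[1,[2,-1.35,0.4],[0,0,0]],[1,[2,-1.35,0.4],[0,0,0]],[1,[2,-1.35,0.4],[0,0,0]],[1,[2,-1.35,0.4],[0,0,0]],[1,[2,-1.35,0.4],[0,0,0]],[1,[2,-1.35,0.4],[0,0,0]],[1,[2,-1.35,0.4],[0,0,0]],[1,[2,-1.35,0.4],[0,0,0]],[1,[2,-1.35,0.4],[0,0,0]],[1,[2,-1.35,0.4],[0,0,0]],[1,[2,-1.35,0.4],[0,0,0]],[1,[2,-1.35,0.4],[0,0,0]],[1,[2,-1.35,0.4],[0,0,0]],[1,[2,-1.35,0.4],[0,0,0]],[1,[1.7,-1.3,0.4],[0,0,0]],[1,[0,0,0],[0,0,0.09]],[1,[0,0,0],[0,0,0.09]],[1,[0,0,0],[0,0,0]],[1,[0,0,0],[0,0,0]]]' 20
python3 - <<'E'
from h import *
from plant import manip
s=manip.get_state();print(plan(s,[454.9,-246,150],13.5))
for n in("wrist","top"):
    d=manip.get_image(n);cv2.imwrite(f"pics/{n}1.png",d["frame"][:,:,::-1]);np.savez(f"{n}1.npz",**d)
    for a,c in red(d["frame"]): print(n,a,c,bp(d,*c,73))
E
```

```text
time_s: 1.77
position: [455.1, -246.8, 158.3]
ee_rot: [[0.972, 0.235, -0.0], [0.235, -0.972, 0.0], [-0.0, -0.0, -1.0]]
force: [-0.1, -0.4, -0.8]
opening: 1.001
finger_force: 0.0
(array([ 0.  , -0.08,  0.83]), np.float64(0.002))
wrist 399 [256.5 204.3] [ 457.18439814 -246.64253016   73.        ]
top 19 [489.1  10.8] [ 955.55790723 -715.18377005   73.        ]
top 27 [454.9 174.6] [ 538.64934353 -615.42864415   73.        ]
```

View pics/wrist1.png

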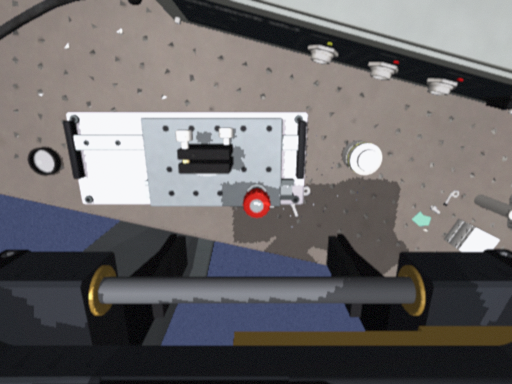

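The knob is at (256,204) in the wrist view, centred between the fingers, and the rail edges run parallel to the closing line. Next I descend and close gently.

```bash
python3 -m handwheel '[[1,[0.1,-0.05,1.5],[0,0,0]],[1,[0,0,1.5],[0,0,0]],[1,[0,0,1.5],[0,0,0]],[1,[0,0,1.5],[0,0,0]],[1,[0,0,1.5],[0,0,0]],[1,[0,0,1.3],[0,0,0]],[1,[0,0,1],[0,0,0]],[1,[0,0,0.6],[0,0,0]],[1,[0,0,0.4],[0,0,0]],[1,[0,0,0],[0,0,0]],[0,[0,0,0],[0,0,0]],[-0.2,[0,0,0],[0,0,0]],[-0.2,[0,0,0],[0,0,0]],[-0.2,[0,0,0],[0,0,0]],[-0.2,[0,0,0],[0,0,0]]]' 8
python3 - <<'E'
from h import *
from plant import manip
s=manip.get_state();print(s["opening"],s["force"])
d=manip.get_image("wrist");cv2.imwrite("pics/w2.png",d["frame"][:,:,::-1])
for a,c in red(d["frame"]): print(a,c,bp(d,*c,73))
E
```

```text
time_s: 3.12
position: [456.2, -246.4, 51.0]
ee_rot: [[0.973, 0.233, 0.001], [0.233, -0.973, -0.001], [0.0, 0.001, -1.0]]
force: [0.2, -0.6, -0.0]
opening: 0.705
finger_force: 0.0
0.704515634215126 [ 0.21955723 -0.60566229 -0.03843386]
664 [256.4 262. ] [ 460.38456296 -245.73599473   73.        ]
```

View pics/w2.png

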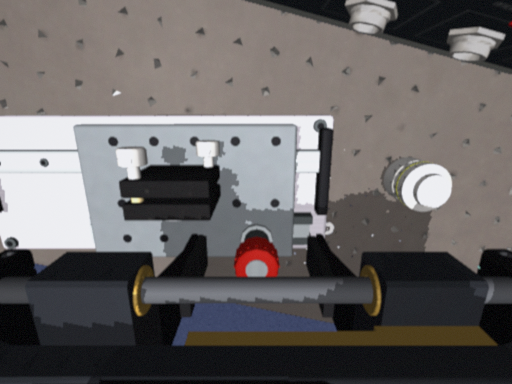

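The knob is centred between the fingers (top disc at about (257,269)) and the fingers are still closing. I'll finish the close.

```bash
python3 -m handwheel '[[-0.2,[0.1,0,0],[0,0,0]],[-0.3,[0,0,0],[0,0,0]],[-0.4,[0,0,0],[0,0,0]],[-0.5,[0,0,0],[0,0,0]],[-0.5,[0,0,0],[0,0,0]],[-0.6,[0,0,0],[0,0,0]],[-0.6,[0,0,0],[0,0,0]],[-0.6,[0,0,0],[0,0,0]],[-0.6,[0,0,0],[0,0,0]],[-0.6,[0,0,0],[0,0,0]]]' 8
```

```text
time_s: 4.0
position: [457.0, -246.0, 50.5]
ee_rot: [[0.973, 0.233, -0.0], [0.233, -0.973, -0.0], [-0.0, 0.0, -1.0]]
force: [-0.0, -0.2, -0.8]
opening: 0.286
finger_force: 8.0
```

```bash
python3 -m handwheel '[[-1,[0,0,0],[0,0,0]],[-1,[0,0,0],[0,0,0]],[-1,[0,0,-0.2],[0,0,0]],[-1,[0,0,-0.2],[0,0,0]],[-1,[0,0,-0.2],[0,0,0]],[-1,[0,0,-0.2],[0,0,0]],[-1,[0,0,-0.12],[0,0,0]],[-1,[0,0,0],[0,0,0]],[-1,[0,0,0],[0,0,0]]]' 30
```

```text
time_s: 4.75
position: [456.9, -246.0, 59.6]
ee_rot: [[0.973, 0.233, -0.0], [0.233, -0.973, 0.0], [-0.0, -0.0, -1.0]]
force: [1.1, -1.4, -9.1]
opening: 0.276
finger_force: 30.0
```

Force of 9 N down at 9 mm lift matches the spring, so there's no slip. Now draw the carriage 2 cm off home.

```bash
python3 -m handwheel '[[-1,[0,-0.15,0],[0,0,0]],[-1,[0,-0.25,0],[0,0,0]],[-1,[0,-0.3,0],[0,0,0]],[-1,[0,-0.3,0],[0,0,0]],[-1,[0,-0.3,0],[0,0,0]],[-1,[0,-0.3,0],[0,0,0]],[-1,[0,-0.25,0],[0,0,0]],[-1,[0,-0.15,0],[0,0,0]],[-1,[0,0,0],[0,0,0]],[-1,[0,0,0],[0,0,0]]]'
```

```text
time_s: 5.58
position: [452.1, -225.8, 59.7]
ee_rot: [[0.973, 0.233, -0.001], [0.233, -0.973, 0.001], [-0.0, -0.001, -1.0]]
force: [1.9, 1.0, -10.0]
opening: 0.275
finger_force: 30.0
```

Lower the pin to the strip, open slightly so the knob is free, and lower the fingers round it.

```bash
python3 -m handwheel '[[-1,[0,0,0.1],[0,0,0]],[-1,[0,0,0.1],[0,0,0]],[-1,[0,0,0.04],[0,0,0]],[-1,[0,0,0],[0,0,0]],[-1,[0,0,0],[0,0,0]]]'
```

```text
time_s: 6.0
position: [452.1, -225.9, 57.5]
ee_rot: [[0.973, 0.232, -0.001], [0.232, -0.973, 0.001], [-0.0, -0.001, -1.0]]
force: [1.8, 3.3, -4.4]
opening: 0.273
finger_force: 30.0
```

```bash
python3 -m handwheel '[[-0.28,[0,0,0],[0,0,0]],[-0.28,[0,0,0],[0,0,0]],[-0.28,[0,0,0],[0,0,0]],[-0.28,[0,0,0.15],[0,0,0]],[-0.28,[0,0,0.2],[0,0,0]],[-0.28,[0,0,0.15],[0,0,0]],[-0.28,[0,0,0],[0,0,0]],[-0.28,[0,0,0],[0,0,0]]]'
cat > look.py <<'E'
from h import *
from plant import manip
import sys
s=manip.get_state();d=manip.get_image("wrist")
print("t",round(s["time_s"],2),"travel",round(float((s["position"]-[456.9,-246,0])@[-.233,.973,0]),1),"z",s["position"][2].round(1),"F_along",(s["force"]@[-.233,.973,0]).round(1),s["force"].round(1),s["finger_force"],round(s["opening"],3))
print(red(d["frame"]))
if len(sys.argv)>1: cv2.imwrite(sys.argv[1],d["frame"][:,:,::-1])
E
python3 look.py pics/w3.png
```

```text
time_s: 6.67
position: [452.3, -226.6, 52.2]
ee_rot: [[0.973, 0.233, -0.0], [0.233, -0.973, 0.0], [-0.0, -0.0, -1.0]]
force: [1.0, 0.5, 0.3]
opening: 0.359
finger_force: 0.0
t 6.67 travel 20.0 z 52.2 F_along 0.2 [1.  0.5 0.3] 0.0 0.359
[(np.int32(564), array([255. , 265.9]))]
```

View pics/w3.png

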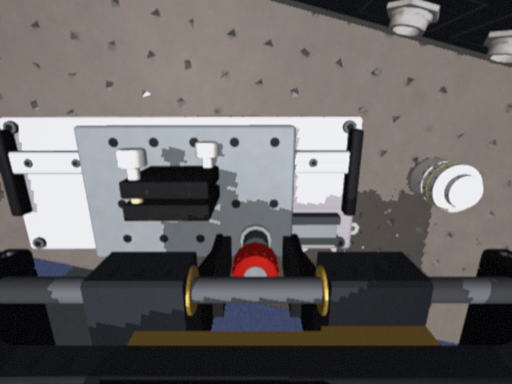

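The carriage has visibly moved left about 2 cm and the knob stands free between the fingers (disc at (255,270)), riding high. Next I push along to about 37 mm.

```bash
python3 -m handwheel '[[-0.28,[0,-0.1,0],[0,0,0]],[-0.28,[0,-0.1,0],[0,0,0]],[-0.28,[0,-0.1,0],[0,0,0]],[-0.28,[0,-0.12,0],[0,0,0]],[-0.28,[0,-0.15,0],[0,0,0]],[-0.28,[0,-0.15,0],[0,0,0]],[-0.28,[0,-0.15,0],[0,0,0]],[-0.28,[0,-0.15,0],[0,0,0]],[-0.28,[0,-0.15,0],[0,0,0]],[-0.28,[0,-0.15,0],[0,0,0]],[-0.28,[0,-0.15,0],[0,0,0]],[-0.28,[0,-0.15,0],[0,0,0]],[-0.28,[0,-0.12,0],[0,0,0]],[-0.28,[0,-0.1,0],[0,0,0]],[-0.28,[0,-0.1,0],[0,0,0]],[-0.28,[0,-0.05,0],[0,0,0]],[-0.28,[0,0,0],[0,0,0]]]'; python3 look.py pics/w4.png
```

```text
time_s: 8.13
position: [448.4, -209.1, 52.4]
ee_rot: [[0.972, 0.233, 0.002], [0.233, -0.972, -0.003], [0.001, 0.003, -1.0]]
force: [-1.5, -6.3, -1.8]
opening: 0.36
finger_force: 2.7
t 8.13 travel 37.9 z 52.4 F_along -5.8 [-1.5 -6.3 -1.8] 2.711156588047743 0.36
[(np.int32(549), array([263.4, 266. ]))]
```

View pics/w4.png

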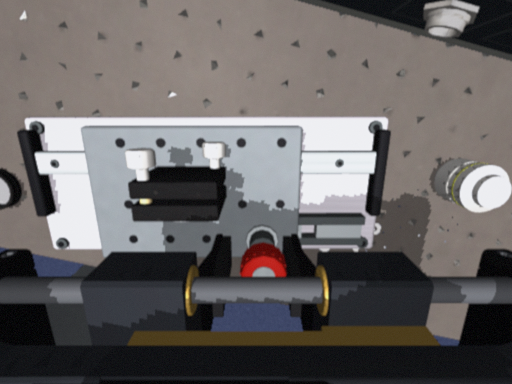

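The knob sits against the right finger at (263,270), still riding high, with the carriage at about 35 mm. Now small steps with a check after each.

```bash
python3 -m handwheel '[[-0.28,[0,-0.1,0],[0,0,0]],[-0.28,[0,-0.1,0],[0,0,0]],[-0.28,[0,-0.1,0],[0,0,0]],[-0.28,[0,-0.1,0],[0,0,0]],[-0.28,[0,0,0],[0,0,0]]]' >/dev/null; python3 look.py
```

```text
t 8.6 travel 42.4 z 52.3 F_along -5.0 [-1.1 -5.4 -3.8] 2.3205225728452206 0.357
[(np.int32(549), array([263.2, 266. ]))]
```

```bash
python3 -m handwheel '[[-0.28,[0,-0.1,0],[0,0,0]],[-0.28,[0,-0.1,0],[0,0,0]],[-0.28,[0,0,0],[0,0,0]]]' >/dev/null; python3 look.py
```

```text
t 8.9 travel 45.0 z 52.4 F_along -3.0 [ 0.6 -3.  -2.7] 1.8775403313338757 0.36
[(np.int32(551), array([262.9, 265.7]))]
```

```bash
python3 -m handwheel '[[-0.28,[0,-0.1,0],[0,0,0]],[-0.28,[0,-0.1,0],[0,0,0]],[-0.28,[0,0,0],[0,0,0]]]' >/dev/null; python3 look.py
```

```text
t 9.2 travel 48.2 z 52.5 F_along -1.8 [ 1.4 -1.5 -1.6] 0.7434398308396339 0.359
[(np.int32(644), array([262.4, 262.4]))]
```

The blob changed to area 644, row 262, which is the pin-down signature. I'll ease back off the knob and check.

```bash
python3 -m handwheel '[[-0.28,[0,0.15,0],[0,0,0]],[-0.28,[0,0.15,0],[0,0,0]],[-0.28,[0,0,0],[0,0,0]],[-0.28,[0,0,0],[0,0,0]],[-0.28,[0,0,0],[0,0,0]]]' >/dev/null; python3 look.py pics/w5.png
```

```text
t 9.67 travel 45.2 z 52.3 F_along 0.3 [0.1 0.3 0.1] 0.0 0.357
[(np.int32(661), array([257.3, 262. ]))]
```

View pics/w5.png

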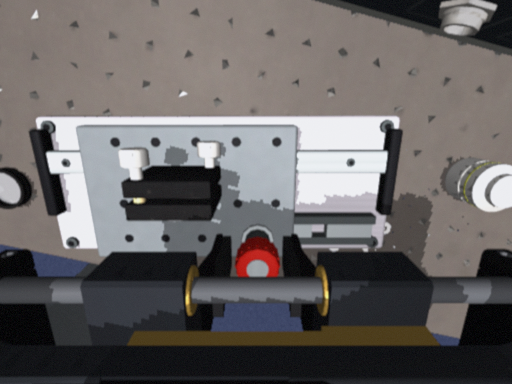

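The knob at (257,266) has the same look as at home (area 661 vs 664, row 262.0), so the pin is fully in, at about 45 mm. Release and go straight up.

```bash
python3 -m handwheel '[[0.1,[0,0,0],[0,0,0]],[0.1,[0,0,0],[0,0,0]],[0.1,[0,0,0],[0,0,0]],[0.1,[0,0,-0.5],[0,0,0]],[0.1,[0,0,-1],[0,0,0]],[0.1,[0,0,-1.5],[0,0,0]],[0.1,[0,0,-1.5],[0,0,0]],[0.1,[0,0,-1.5],[0,0,0]],[0.1,[0,0,-1.5],[0,0,0]],[0.1,[0,0,-1.5],[0,0,0]],[0.1,[0,0,-1],[0,0,0]],[0.1,[0,0,0],[0,0,0]],[0.1,[0,0,0],[0,0,0]],[0.1,[0,0,0],[0,0,0]]]' >/dev/null; python3 look.py; python3 - <<'E'
from h import *
from plant import manip
d=manip.get_image("wrist")
P=bp(d,*red(d["frame"])[0][1],73);print(P,(P-[457.2,-246.6,73])@[-.233,.973,0])
manip.finish_job()
E
```

```text
t 10.88 travel 45.2 z 152.3 F_along 0.2 [-0.4  0.2  0.5] 0.0 0.548
[(np.int32(431), array([257. , 208.5]))]
[ 446.5227247  -202.85761494   73.        ] 45.04914580873167
the job is handed in; nothing more can be done
```

The carriage now sits in the first hole, about 45 mm from home, with the pin down and the knob released; I handed the job in at about 11 s. The pin-down reading comes from the wrist camera, where the knob looked just as it did at home, and no verdict was returned.

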